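# Knock a ball bearing out of its housing with a drift

## Robot

A 6-joint arm with a two-finger parallel gripper is mounted at the origin on a cart in front of the work surface, level with it; the furniture and walls round the work are solid. World frame = base frame: x ahead of the robot, y to its left, z up, the work surface at z = 0. Lengths are in m, angles in rad, forces in N, time in s.
With the tool pointing down it reaches from about 0.25 to 0.8 m from the base axis. Payload 3.9 kg.
Tool frame: the origin (TCP) lies midway between the tips of the shut fingers; the grasp point (between the pads) lies 19 mm behind it; z points along the fingers, y is the line along which they close (so a half turn about z gives the same grasp; the last joint's range is limited). The gripper opens to 85 mm and grips with 20 to 120 N. Pads are 22 mm wide; open, the fingers measure 114 mm over their backs; the gripper's body (76 mm by 85 mm) begins 54 mm behind the grasp point. The pads swing forward as they close: fully open they stand 13 mm farther back than shut.
Start: joints at [-1.105, 0.26, -0.138, 1.173, 0, 1.571], TCP at [0.236, -0.469, 0.231] pointing down, gripper open.
Joint ranges: [-2.78, 2.78], [-0.83, 1.72], [-1.28, 1.37], [-1.9, 2.12], [-1.57, 1.48], [-3.14, 3.14]. Speed limits (rad/s): [2.57, 2.57, 3.14, 3.14, 3.14, 3.14].

## Interface

Orientations are given as [roll, pitch, yaw] about the fixed x, y, z axes, in that order (R = Rz(yaw) Ry(pitch) Rx(roll)).
In Python, from rig import readout, optics, env gives the robot as it stands.
- The arm moves only by the shell command python3 -m handwheel 'ROWS' [OPENING] [FORCE]. ROWS is text: rows parted by semicolons, each of 6 numbers parted by spaces: the shift along the tool's x, y, z in mm, then the turn, a rotation vector about the tool's x, y, z in rad. In form: tx ty tz wx wy wz; .... A call has 1 to 8 rows; each row is the pose to reach, as a shift and turn from the pose commanded when the call began, along the tool's axes at that moment; what a row does not reach only later rows make up. A row lasts 1/12 s, in which the tool goes at most 41.7 mm and 7.16 degrees, less where a joint would pass 70% of its speed; a pose out of reach is approached as far as the arm can. A call with a gripper value outside its range is refused whole. OPENING is the closure, from 0 (fully open) to 1 (shut), set as the call begins (- or left out, the last holds). The fingers move at their own pace and stop on an object; FORCE is the grip in N (left out, the last holds). Time passes only in rows, so rows that repeat a pose let the fingers close. It gives the time, the measured TCP pose, the force, the opening and the grip force at its end, in the units of the state.
- readout.read_state(): the state, without advancing time (a new reading comes with each control period).
- optics.read_camera(name): name is "scene" or "top"; returns the picture (384x512x3 uint8, red, green, blue); there is no depth.
- optics.camera_info(name): a dict with "fx", "fy", "cx", "cy" (pixels), "cam_to_world" (4x4, takes a point from camera to world coordinates). Camera axes: x right, y down, z forward; pixel columns grow to the right and rows downward; lengths in m; the calibration is good to about 2 mm. A picture is of the moment at which its call begins. camera_info takes no time and is no camera call.
- env.hand_in(): hands the job in; it is judged then, once.
The state is a dict: "t": time; "joint_pos": joint angles; "qvel": joint speeds; "effort": joint torques, N m; "tool_pos": TCP position; "tcp_rot": TCP orientation; "contact_force": force on the tool from outside, world axes, zero at the start; "wrist_torque": the same for the moment, N m; "opening": finger opening in m; "gripper_force": force on a finger pad.
Only numpy, scipy, OpenCV 4.12 (cv2) and the standard library are available. Lean on these libraries where they do the work, as an engineer would, in place of code of your own. Each camera call takes 0.05 s, during which the arm holds its last target. There are 200 camera calls.

## Task

Take the steel drift from its stand, find the knock-out hole in the turned cap of the bearing housing by looking or feeling, and press the drift down through that hole onto the ejector pad until the ball bearing drops out into the catch tray below. Feel your way: do not lean hard on the cap, and stop when the bearing lets go instead of ramming the pad against its stop. Then stand the drift back in its stand and leave the piston, spark plug and sealant bottle alone.

Things in the scene. Friction and masses are not known exactly. Their poses are not given: they have to be found in the camera images.
- carrier: Bearing housing, fixed: square steel catch tray 120 x 120 mm, rim 20 mm, floor at 5 mm; on four pillars in it a round aluminium housing, 92 mm diameter, from z = 56 to 92 mm, with a flat round steel cap, 72 mm diameter, 12 mm thick, top at z = 95 mm. Origin: centre of the tray's underside, on the housing's vertical axis
- carrier_face (a point): On the housing's axis at the cap's top, 95 mm up. The cap has ONE through hole, 15 mm diameter, centre 14 mm from this point in a direction that differs every time and is NOT measured (unrelated to yaw): look, or touch round that circle. The cap does not turn when touched (0.4 N m); it is sprung, giving 0.5 mm per N, 8 mm at most
- bearing: The ball bearing, 40 mm diameter, 11 mm high, seated in the housing on its axis, under the pad, out of sight at the start; underside 64 mm above the tray's underside. Origin at the centre of its underside, z along its axis
- drift: Loose steel drift 132 mm long, 0.22 kg, upright in its stand, tip down, collar on the stand's top. Origin: centre of the tip's end, z toward the handle. Round shank 10 mm diameter, 66 mm long, last 6 mm tapering to 6 mm; collar 26 mm diameter from 66 to 72 mm; square grip 20 x 20 mm from 72 to 126 mm, faces along x and y; round 16 mm end to 132 mm
- drift_tip (a point): Centre of the tip's end of the drift
- drift_grip (a point): Middle of the drift's square grip, 99 mm above the tip; x and y square to the grip's faces
- stand: Dark steel block 60 x 60 x 70 mm high, fixed, with an upright through hole of 15.5 mm diameter in its middle for the drift. Origin at the centre of its underside
- stand_mouth (a point): Centre of the stand's hole at its top face, 70 mm above the table
- piston: Bystander: piston standing on the table, 64 x 72 x 50 mm, origin at the centre of its underside
- spark_plug: Bystander: spark plug lying on the table, 17 x 66 x 18 mm, origin at the centre of its underside
- oil_bottle: Bystander: black sealant bottle with a pale nozzle lying on the table, 36 x 108 x 36 mm, origin at the centre of its underside
- carrier_seat (a point): On the housing's axis at the ejector pad's top, 80 mm up, 15 mm below the cap's top. This 36 mm steel disc slides straight down on the bearing; it may be pressed off centre, through the hole. Three sprung balls under the bearing's rim resist with some 4 to 17 N and let go when the pad has gone down about 12 to 17 mm; at 22 mm the pad meets a hard stop. It springs back up when released
There are look-alikes about, which are no part of the job. Leave any brown look-alike of the stand alone.

How it is judged:
By the outcome, as a careful person would: the job done as asked, in the order asked, and still so for the second after the job is handed in, with the robot touching nothing.
It also fails if it takes over 72 s, if anything falls off the work surface, if the arm or the gripper's body presses on something with over 40 N, if the wrist force passes 120 N, or if a joint passes its speed limit or range.

## Working session

There is one attempt and no reset: what is moved stays moved. The work goes in short steps, Python scripts to look and compute and a shell command to move; the robot and the scene stay as the last step left them, time stands still between calls to the robot, and variables do not carry over. Pictures are saved under pics/ and viewed, at most 10 in all, crops included, and the job is handed in when it is done.

```bash
mkdir -p pics; ls; python3 - <<'E'
from rig import readout, optics
import cv2,numpy as np
s=readout.read_state();print(s)
for n in("scene","top"):
    im=optics.read_camera(n);cv2.imwrite(f"pics/{n}0.png",im[:,:,::-1]);i=optics.camera_info(n)
    print(n,i['fx'],i['fy'],i['cx'],i['cy']);print(np.round(i['cam_to_world'],4))
E
```

```text
pics
{'t': 0.0, 'joint_pos': array([-1.10500981e+00,  2.60693645e-01, -1.39398600e-01,  1.17269409e+00,
       -2.51479187e-05,  1.57078851e+00]), 'qvel': array([ 0.0009636 , -0.00051674,  0.00040403, -0.00158975, -0.00148146,
        0.00083975]), 'effort': array([ 6.07205993e-05, -4.05680895e+01,  2.53920525e+01,  1.88034814e-02,
       -1.32903260e-04, -3.63774845e-06]), 'tool_pos': array([ 0.23547236, -0.4684551 ,  0.23044868]), 'tcp_rot': array([-3.13960265e+00,  2.51323179e-05,  4.65794386e-01]), 'contact_force': array([-0.38130285, -0.19264534,  0.57900734]), 'wrist_torque': array([ 0.02698671, -0.01279979, -0.05258295]), 'gripper_force': 0.0, 'opening': 0.0853023166894365}
scene 435.3362666003186 435.3362666003186 254.12474552302206 188.10698610588202
[[-0.8005 -0.2955  0.5215 -0.141 ]
 [-0.5988  0.357  -0.7169  0.8855]
 [ 0.0256 -0.8862 -0.4627  0.6871]
 [ 0.      0.      0.      1.    ]]
top 407.8852077920102 407.8852077920102 252.83126545370533 196.05191332489173
[[-0.0295 -0.9947  0.0987  0.372 ]
 [-0.9995  0.0308  0.0117 -0.0729]
 [-0.0147 -0.0983 -0.9951  1.5207]
 [ 0.      0.      0.      1.    ]]
```

View pics/scene0.png

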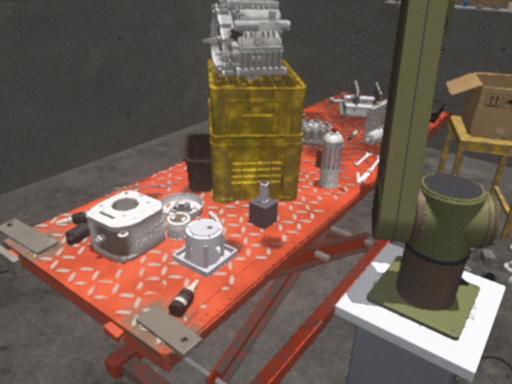

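View pics/top0.png

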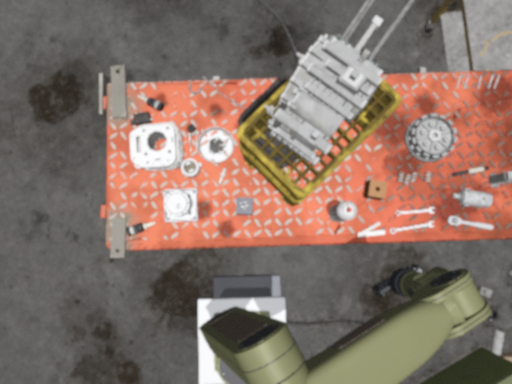

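The dark stand with the drift is at scene (263,208), top (245,206). The brown look-alike is at top (376,189), so I'll leave that alone. The carrier is at scene (205,243), top (181,205). I'll enlarge these to confirm.

```bash
python3 - <<'E'
import cv2,numpy as np
t=cv2.imread('pics/top0.png');s=cv2.imread('pics/scene0.png')
R=lambda im,x,y,w,h,k:cv2.resize(im[y:y+h,x:x+w],None,fx=k,fy=k,interpolation=cv2.INTER_CUBIC)
a=R(s,165,170,132,110,6) # 792x660
a=R(s,168,175,130,100,3); b=R(t,155,180,110,50,7)
cv2.imwrite('pics/c1.png',R(s,168,175,130,99,6)); 
cv2.imwrite('pics/c2.png',b)
E
```

```text
(no output)
```

View pics/c1.png

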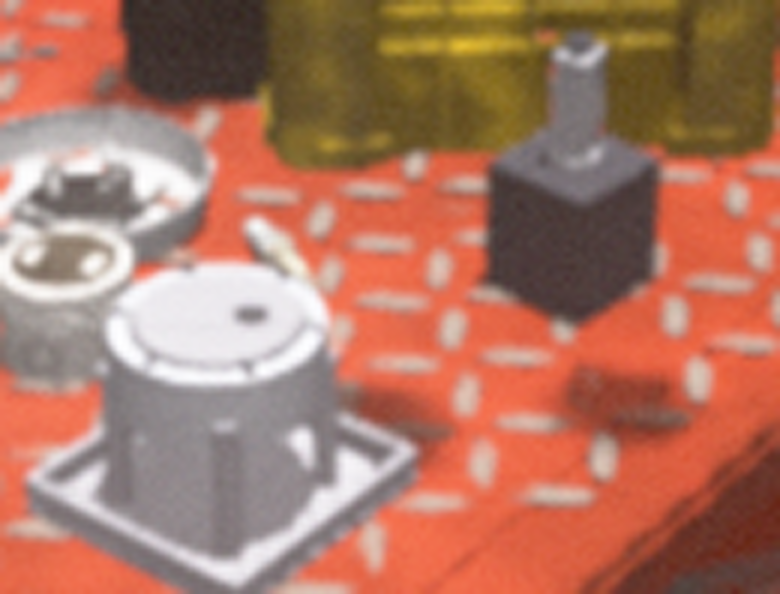

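View pics/c2.png

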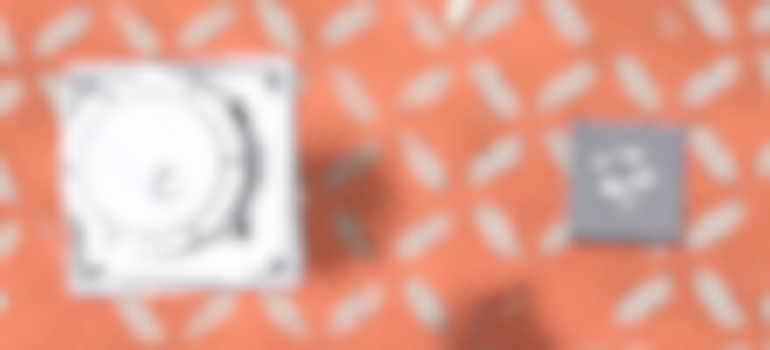

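```bash
cat > h.py <<'E'
from rig import readout, optics
import numpy as np
def ray(n,u,v,z):
    i=optics.camera_info(n);T=i['cam_to_world']
    d=T[:3,:3]@np.array([(u-i['cx'])/i['fx'],(v-i['cy'])/i['fy'],1]);o=T[:3,3]
    return (o+d*(z-o[2])/d[2])[:2]
def proj(n,p):
    i=optics.camera_info(n);T=i['cam_to_world'];c=T[:3,:3].T@(np.array(p)-T[:3,3])
    return np.array([i['fx']*c[0]/c[2]+i['cx'],i['fy']*c[1]/c[2]+i['cy']])
E
python3 - <<'E'
from h import *
np.set_printoptions(precision=4,suppress=True)
S=lambda x,y,z:ray('scene',x/6+168-.42,y/6+175-.42,z)
T=lambda x,y,z:ray('top',x/7+155-.43,y/7+180-.43,z)
c=[S(490,172,.07),S(573,203,.07),S(658,165,.07)]
print('stand corners S',*c,'ctr',(c[0]+c[2])/2)
t=[T(570,122,.07),T(687,122,.07),T(687,243,.07),T(572,243,.07)];print('stand T',*t,np.mean(t,0))
print('drift end S',S(580,47,.136),'collar',S(580,155,.073),'top drift T',T(625,172,.13))
print('hole S',S(251,315,.095),'T',T(168,182,.095))
L=[S(105,325,.092),S(333,325,.092),S(218,262,.092),S(218,385,.092)];print('housing',*L,np.mean(L,0))
tr=[T(62,62,.02),T(292,60,.02),T(303,290,.02),T(68,295,.02)];print('tray',*tr,np.mean(tr,0))
print('housing T',T(160,165,.092), 'tray S',S(30,478,.02),S(415,455,.02),(S(30,478,.02)+S(415,455,.02))/2)
E
```

```text
stand corners S [0.5091 0.0134] [0.4611 0.0121] [ 0.4506 -0.0435] ctr [ 0.4798 -0.015 ]
stand T [0.5143 0.0044] [ 0.5124 -0.0553] [ 0.4507 -0.0535] [0.4524 0.005 ] [ 0.4825 -0.0249]
drift end S [ 0.4789 -0.0143] collar [ 0.4824 -0.0231] top drift T [ 0.483  -0.0251]
hole S [0.4865 0.2077] T [0.4878 0.2057]
housing [0.5314 0.248 ] [0.4582 0.1885] [0.529  0.1818] [0.4653 0.251 ] [0.496  0.2173]
tray [0.5595 0.276 ] [0.5568 0.1537] [0.4348 0.1498] [0.4359 0.2738] [0.4967 0.2133]
housing T [0.4968 0.2102] tray S [0.5532 0.2755] [0.4364 0.1603] [0.4948 0.2179]
```

```bash
cat > fit.py <<'E'
from h import *
import cv2
from scipy.optimize import minimize
from scipy.spatial.transform import Rotation as R
K=6
def ring(r,z,x=0,y=0):
    a=np.linspace(0,2*np.pi,40);return np.c_[x+r*np.cos(a),y+r*np.sin(a),0*a+z]
def box(w,z0,z1): return np.array([[sx*w/2,sy*w/2,z] for sx in(-1,1) for sy in(-1,1) for z in(z0,z1)])
stand=[box(.06,0,.07)]
dr=[np.r_[ring(.008,.130),ring(.008,.136)],box(.02,.076,.13),np.r_[ring(.013,.07),ring(.013,.076)]]
carrier=[box(.12,0,.02),np.r_[ring(.046,.056),ring(.046,.092)],np.r_[ring(.036,.092),ring(.036,.095)]]
def mask(n,parts,p,roi):
    x0,y0,w,h=roi;m=np.zeros((h*K,w*K),np.float32);c,s=np.cos(p[2]),np.sin(p[2])
    for q in parts:
        w3=q@np.array([[c,s,0],[-s,c,0],[0,0,1]])+[p[0],p[1],0]
        uv=np.array([proj(n,a) for a in w3]);uv=((uv-[x0,y0]+.5)*K-.5).astype(np.float32)
        cv2.fillConvexPoly(m,np.round(cv2.convexHull(uv)*16).astype(np.int32),1,cv2.LINE_8,4)
    return cv2.resize(m,(w,h),interpolation=cv2.INTER_AREA)
def cost(n,ch,parts,p,roi):
    m=mask(n,parts,p,roi);x0,y0,w,h=roi;I=ch[y0:y0+h,x0:x0+w]
    A=np.c_[m.ravel(),np.ones(m.size)];r=np.linalg.lstsq(A,I.ravel(),rcond=None)[1]
    return r[0]/m.size
def fit(parts,p0,rois,chs):
    f=lambda p:sum(cost(n,chs[n],parts,[p[0]/100,p[1]/100,p[2]],rois[n]) for n in rois)
    x0=np.array([p0[0]*100,p0[1]*100,p0[2]])
    r=minimize(f,x0,method='Nelder-Mead',options=dict(initial_simplex=np.r_[[x0],x0+np.diag([.8,.8,.15])],xatol=1e-3,fatol=1e-3))
    return r.x/[100,100,1],r.fun
E
python3 - <<'E'
from fit import *
np.set_printoptions(precision=4,suppress=True)
im={n:cv2.imread(f'pics/{n}0.png').astype(float) for n in('scene','top')}
ch={n:np.minimum(im[n][:,:,2]-im[n][:,:,0],90) for n in im}
rs={'scene':(240,176,48,56),'top':(228,190,35,34)};rc={'scene':(168,216,72,58),'top':(158,183,42,44)}
for nm,parts,p0,r in(('stand+drift',stand+dr,(.4815,-.02,0),rs),('carrier',carrier,(.4955,.215,0),rc)):
    for k in(['scene'],['top'],['scene','top']): print(nm,k,*fit(parts,p0,{n:r[n] for n in k},ch))
print(proj('scene',(.4875,.207,.095)))
E
```

```text
Traceback (most recent call last):
  File "fit.py", line 26, in fit
    r=minimize(f,x0,method='Nelder-Mead',options=dict(initial_simplex=np.r_[[x0],x0+np.diag([.8,.8,.15])],xatol=1e-3,fatol=1e-3))
  File "fit.py", line 24, in <lambda>
    f=lambda p:sum(cost(n,chs[n],parts,[p[0]/100,p[1]/100,p[2]],rois[n]) for n in rois)
               ~~~^^^^^^^^^^^^^^^^^^^^^^^^^^^^^^^^^^^^^^^^^^^^^^^^^^^^^^^^^^^^^^^^^^^^^
  File "fit.py", line 24, in <genexpr>
    f=lambda p:sum(cost(n,chs[n],parts,[p[0]/100,p[1]/100,p[2]],rois[n]) for n in rois)
                   ~~~~^^^^^^^^^^^^^^^^^^^^^^^^^^^^^^^^^^^^^^^^^^^^^^^^^
  File "fit.py", line 20, in cost
    m=mask(n,parts,p,roi);x0,y0,w,h=roi;I=ch[y0:y0+h,x0:x0+w]
  File "fit.py", line 16, in mask
    uv=np.array([proj(n,a) for a in w3]);uv=((uv-[x0,y0]+.5)*K-.5).astype(np.float32)
                 ~~~~^^^^^
  File "h.py", line 8, in proj
    i=optics.camera_info(n);T=i['cam_to_world'];c=T[:3,:3].T@(np.array(p)-T[:3,3])
ValueError: time passes only in moves, steps and waits
```

```bash
sed -i "s/^import numpy as np/import numpy as np, functools\nINFO=functools.lru_cache(None)(optics.camera_info)/; s/i=optics.camera_info(n)/i=INFO(n)/" h.py
cat > run1.py <<'E'
from fit import *
np.set_printoptions(precision=4,suppress=True)
im={n:cv2.imread(f'pics/{n}0.png').astype(float) for n in('scene','top')}
ch={n:np.minimum(im[n][:,:,2]-im[n][:,:,0],90) for n in im}
rs={'scene':(240,176,48,56),'top':(228,190,35,34)};rc={'scene':(168,216,72,58),'top':(158,183,42,44)}
for nm,parts,p0,r in(('stand+drift',stand+dr,(.4815,-.02,0),rs),('carrier',carrier,(.4955,.215,0),rc)):
    for k in(['scene'],['top'],['scene','top']): print(nm,k,*fit(parts,p0,{n:r[n] for n in k},ch))
E
python3 run1.py
```

```text
stand+drift ['scene'] [ 0.4859 -0.0239  0.1102] 162.70812693507847
stand+drift ['top'] [ 0.4834 -0.022  -0.0298] 328.9294649986373
stand+drift ['scene', 'top'] [ 0.4838 -0.0214 -0.0298] 522.9658231279873
carrier ['scene'] [0.5011 0.2133 0.0374] 533.4819413907088
carrier ['top'] [0.4972 0.2147 0.0297] 147.73043412132196
carrier ['scene', 'top'] [0.4979 0.2145 0.0422] 709.9350725515275
```

```bash
cat >> run1.py <<'E'
p=(.484,-.0225,-.02)
r=(258,180,14,26)
def f(q):
    n='scene';m=np.maximum(mask(n,dr,q,r),mask(n,stand,p,r));x0,y0,w,h=r;I=ch[n][y0:y0+h,x0:x0+w]
    return np.linalg.lstsq(np.c_[m.ravel(),np.ones(m.size)],I.ravel(),rcond=None)[1][0]/m.size
for y in np.arange(-.8,.8,.2):
    b=minimize(lambda q:f([q[0]/100,q[1]/100,y]),[48.4,-2.25],method='Nelder-Mead',options=dict(initial_simplex=[[48.4,-2.25],[48.8,-2.25],[48.4,-1.8]],xatol=1e-2));print('dr',round(y,1),b.x,b.fun)
g=im['scene'].mean(2)
print(np.round(g[223:233,200:220]).astype(int))
E
python3 run1.py|tail -19
```

```text
246 238]
 [236 236 237 236 235 235 236 235 235 232 234 234 235 236 236 236 239 244
  247 249]
 [236 237 236 236 236 235 233 227 220 217 218 221 228 234 236 235 236 236
  243 250]
 [237 236 235 236 235 234 224 196 170 163 165 172 203 228 236 236 235 234
  236 246]
 [237 236 236 237 236 233 219 176 138 133 132 141 185 225 234 237 237 231
  227 236]
 [234 236 235 235 237 232 226 196 172 159 162 176 205 226 232 234 233 226
  211 217]
 [235 231 231 232 233 233 232 227 220 209 211 220 227 233 234 233 227 215
  199 213]
 [233 234 235 236 234 235 234 235 231 233 233 233 234 235 235 231 220 199
  216 238]
 [237 236 236 235 236 235 235 235 236 237 236 236 235 236 231 221 205 213
  239 251]
 [237 236 236 237 235 236 236 237 237 237 236 236 232 224 213 201 215 238
  250 251]]
```

```bash
python3 run1.py|grep dr; python3 -c "
from h import *
print(ray('scene',209.6,227,.095))
for a in range(180,250,15):
  for c in((.4979,.2145),):
    p=(c[0]+.014*np.cos(a*np.pi/180),c[1]+.014*np.sin(a*np.pi/180),.095);print(a,p,proj('scene',p),proj('top',p))"
```

```text
stand+drift ['scene'] [ 0.4859 -0.0239  0.1102] 162.70812693507847
stand+drift ['top'] [ 0.4834 -0.022  -0.0298] 328.9294649986373
stand+drift ['scene', 'top'] [ 0.4838 -0.0214 -0.0298] 522.9658231279873
dr -0.8 [48.2831 -2.0075] 94.50586552244158
dr -0.6 [48.2861 -2.0043] 99.87530680935828
dr -0.4 [48.3389 -2.0733] 90.05274444931953
dr -0.2 [48.3853 -2.13  ] 92.83485851189299
dr -0.0 [48.3882 -2.1649] 84.23864600982908
dr 0.2 [48.3827 -2.0796] 81.16780134473944
dr 0.4 [48.3091 -2.049 ] 89.19247494961083
dr 0.6 [47.9506 -1.7112] 145.22555840462428
[0.48643037 0.20713194]
180 (np.float64(0.4839), np.float64(0.2145), 0.095) [208.36668712 228.5980326 ] [176.08413903 206.76048442]
195 (np.float64(0.48437703843195307), np.float64(0.2108765333685647), 0.095) [209.20515113 227.91545379] [177.11116355 206.59365652]
210 (np.float64(0.48577564434701787), np.float64(0.2075), 0.095) [209.69683523 227.15176995] [178.06510047 206.16742378]
225 (np.float64(0.4880005050633883), np.float64(0.20460050506338834), 0.095) [209.81105234 226.35989463] [178.88078534 205.51096147]
240 (np.float64(0.4909), np.float64(0.20237564434701785), 0.095) [209.54333801 225.5937578 ] [179.50255887 204.66919379]
```

```bash
python3 -c "
from h import *
for u,v in((213,190),(225,200),(297,195),(290,198)): print('S',u,v,ray('scene',u,v,0))
for z in(0,.2,.3,.4): print(z,ray('top',295,203,z),ray('top',240,135,z),ray('top',398,97,z))
for z in(.2,.3,.4,.5): print(z,ray('scene',306,83,z),ray('scene',208,65,z),ray('scene',224,90,z))
s=readout.read_state();print(s['joint_pos'])"; python3 - <<'E'
import cv2
s=cv2.imread('pics/scene0.png');cv2.imwrite('pics/c3.png',cv2.resize(s[40:215,180:380],None,fx=3.4,fy=3.4,interpolation=cv2.INTER_CUBIC))
E
```

```text
S 213 190 [ 0.73199202 -0.07976899]
S 225 200 [ 0.65631164 -0.05263429]
S 297 195 [ 0.49364466 -0.23061273]
S 290 198 [ 0.50052443 -0.19819754]
0 [ 0.4918362  -0.21170624] [ 0.75760178 -0.01311736] [ 0.88552046 -0.62034393]
0.2 [ 0.47607156 -0.19345128] [ 0.70688418 -0.02098041] [ 0.81797924 -0.54834573]
0.3 [ 0.46818924 -0.18432379] [ 0.68152538 -0.02491194] [ 0.78420863 -0.51234664]
0.4 [ 0.46030692 -0.17519631] [ 0.65616657 -0.02884347] [ 0.75043802 -0.47634754]
0.2 [ 0.84531911 -0.84834561] [ 1.4233884  -0.82528271] [ 1.04289905 -0.50530893]
0.3 [ 0.64281965 -0.49239292] [ 1.10221005 -0.47406488] [ 0.799836   -0.21978242]
0.4 [ 0.44032019 -0.13644023] [ 0.7810317  -0.12284706] [0.55677294 0.06574408]
0.5 [0.23782073 0.21951246] [0.45985335 0.22837077] [0.31370989 0.35127059]
[-1.10498854e+00  2.60621415e-01 -1.39248775e-01  1.17270698e+00
  1.93469907e-06  1.57081253e+00]
```

View pics/c3.png

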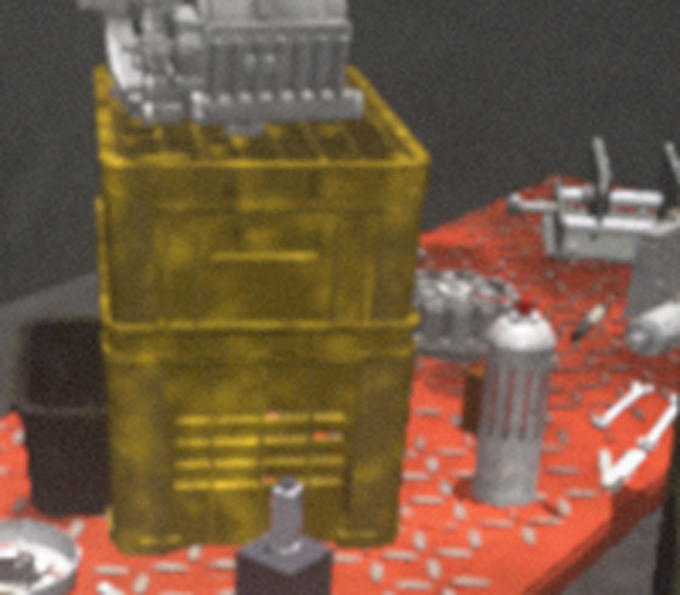

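```bash
cat > go.py <<'E'
# usage: go.py x y z yaw -> tool-frame shift (mm) and turn from the present pose
import sys
from h import *
from scipy.spatial.transform import Rotation as R
def go(*a):
    s=readout.read_state();r=R.from_euler('xyz',s['tcp_rot'])
    d=r.inv().apply(np.array(a[:3])-s['tool_pos'])*1e3
    w=(r.inv()*R.from_euler('xyz',[np.pi,0,a[3]])).as_rotvec()
    print('shift',np.round(d,1),'turn',np.round(w,4),'| pos',np.round(s['tool_pos'],4),'rot',np.round(s['tcp_rot'],3),'F',np.round(s['contact_force'],1),'t',round(s['t'],2))
if __name__=='__main__': go(*map(float,sys.argv[1:]))
E
python3 go.py .33 -.02 .25 1.6
```

```text
shift [ 285.9 -358.3  -18.8] turn [-1.6000e-03 -1.0000e-03 -1.1342e+00] | pos [ 0.2355 -0.4685  0.2305] rot [-3.14  -0.     0.466] F [ 0.2 -0.3  0.5] t 0.1
```

```bash
python3 -m handwheel '9 -11 -1 0 0 -0.04; 26 -33 -2 0 0 -0.11; 44 -55 -3 0 0 -0.19; 62 -78 -4 0 0 -0.27; 80 -100 -5 0 0 -0.35; 98 -123 -6 0 0 -0.43; 116 -145 -7 0 0 -0.51; 134 -167 -8 0 0 -0.59' 0; python3 -m handwheel '0 0 0 0 0 0' ;python3 go.py .33 -.02 .25 1.6
```

```text
t: 0.77
tool_pos: [0.28, -0.2573, 0.2391]
tcp_rot: [-3.141, -0.001, 1.061]
contact_force: [0.1, 0.4, 0.4]
opening: 0.0853
gripper_force: 0.0
t: 0.85
tool_pos: [0.2797, -0.2546, 0.2391]
tcp_rot: [-3.139, -0.003, 1.064]
contact_force: [-0.0, -0.5, -0.0]
opening: 0.0857
gripper_force: 0.0
shift [229.5 -70.  -10.1] turn [-0.0016 -0.0033 -0.5363] | pos [ 0.2797 -0.2546  0.2391] rot [-3.139e+00 -3.000e-03  1.064e+00] F [-0.  -0.5 -0. ] t 0.85
```

```bash
python3 -m handwheel '16 -5 -1 0 0 -0.04; 46 -14 -2 0 0 -0.11; 80 -24 -3 0 0 -0.19; 114 -35 -5 0 0 -0.27; 148 -45 -6 0 0 -0.35; 182 -55 -8 0 0 -0.43; 214 -65 -9 0 0 -0.50; 230 -70 -10 0 0 -0.536' 0 >/dev/null; python3 -m handwheel '0 0 0 0 0 0' ;python3 go.py .4838 -.0215 .20 1.6
```

```text
t: 1.6
tool_pos: [0.333, -0.0225, 0.2494]
tcp_rot: [3.141, -0.001, 1.599]
contact_force: [-0.4, -0.6, 1.0]
opening: 0.0858
gripper_force: 0.0
shift [ -3.3 150.7  49.5] turn [ 0.0005 -0.0011 -0.0015] | pos [ 0.333  -0.0225  0.2494] rot [ 3.141e+00 -1.000e-03  1.599e+00] F [-0.4 -0.6  1. ] t 1.6
```

```bash
python3 -m handwheel '0 12 4 0 0 0; -1 40 13 0 0 0; -2 70 23 0 0 0; -2 100 33 0 0 0; -3 130 42 0 0 0; -3 147 48 0 0 0; -3 151 50 0 0 0;-3 151 50 0 0 0' 0 ; python3 go.py .4838 -.0215 .088 1.6; python3 - <<'E'
from h import *
import cv2
a=optics.read_camera('scene');b=optics.read_camera('top')
A=cv2.resize(a[130:260,200:330],None,fx=3,fy=3,interpolation=cv2.INTER_CUBIC);B=cv2.resize(b[150:260,190:300],(390,390),interpolation=cv2.INTER_CUBIC)
cv2.imwrite('pics/g1.png',np.hstack([A,B])[:,:,::-1])
E
```

```text
t: 2.27
tool_pos: [0.4845, -0.0263, 0.1977]
tcp_rot: [-3.139, 0.0, 1.589]
contact_force: [-0.2, 0.2, 0.2]
opening: 0.0855
gripper_force: 0.0
shift [  4.8  -0.3 109.7] turn [-0.0024  0.0002 -0.0105] | pos [ 0.4845 -0.0263  0.1977] rot [-3.139  0.     1.589] F [-0.2  0.2  0.2] t 2.27
```

View pics/g1.png

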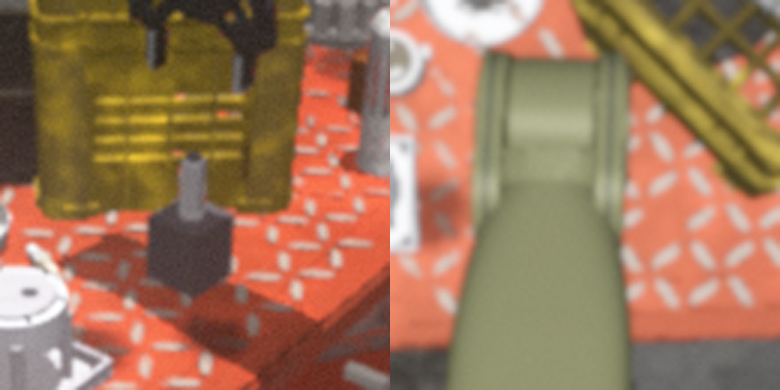

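The open fingers straddle the drift from above, at crop (152,50) and (238,75), with the drift end at (190,160). I'll descend now.

```bash
python3 -m handwheel '5 0 8 0 0 -0.01; 5 0 25 0 0 -0.01; 5 0 45 0 0 -0.01; 5 0 65 0 0 -0.01; 5 0 85 0 0 -0.01; 5 0 100 0 0 -0.01; 5 0 109 0 0 -0.01; 5 0 110 0 0 -0.01' 0 ; python3 -m handwheel '0 0 0 0 0 0;0 0 0 0 0 0;0 0 0 0 0 0;0 0 0 0 0 0;0 0 0 0 0 0;0 0 0 0 0 0;0 0 0 0 0 0;0 0 0 0 0 0' 0.75 20;python3 -m handwheel '0 0 0 0 0 0;0 0 0 0 0 0;0 0 0 0 0 0;0 0 0 0 0 0;0 0 0 0 0 0;0 0 0 0 0 0;0 0 0 0 0 0;0 0 0 0 0 0' 1 20;
```

```text
t: 3.03
tool_pos: [0.4815, -0.0196, 0.0879]
tcp_rot: [-3.138, -0.0, 1.602]
contact_force: [-0.0, -0.0, 0.1]
opening: 0.0851
gripper_force: 0.0
t: 3.7
tool_pos: [0.4842, -0.0198, 0.0899]
tcp_rot: [3.141, -0.0, 1.602]
contact_force: [-0.9, 0.1, 5.8]
opening: 0.0221
gripper_force: 18.6
t: 4.37
tool_pos: [0.4842, -0.0198, 0.0899]
tcp_rot: [3.141, -0.0, 1.602]
contact_force: [-1.3, 0.1, 6.3]
opening: 0.0223
gripper_force: 18.6
```

```bash
python3 -m handwheel '0 0 0 0 0 0;0 0 0 0 0 0;0 0 0 0 0 0;0 0 0 0 0 0;0 0 0 0 0 0;0 0 0 0 0 0' 1 70; python3 -m handwheel '0 0 -1 0 0 0;0 0 -3 0 0 0;0 0 -6 0 0 0;0 0 -10 0 0 0;0 0 -15 0 0 0;0 0 -20 0 0 0;0 0 -20 0 0 0' ; python3 go.py .4838 -.02 .19 1.6
```

```text
t: 4.87
tool_pos: [0.4843, -0.0198, 0.0901]
tcp_rot: [3.14, -0.0, 1.602]
contact_force: [-0.9, -0.6, 7.8]
opening: 0.0206
gripper_force: 64.7
t: 5.45
tool_pos: [0.4847, -0.0199, 0.1105]
tcp_rot: [3.14, 0.0, 1.602]
contact_force: [-0.5, 0.2, -2.2]
opening: 0.0204
gripper_force: 65.0
shift [ -0.1  -0.8 -79.5] turn [0.002  0.0002 0.0018] | pos [ 0.4847 -0.0199  0.1105] rot [3.14  0.    1.602] F [-0.5  0.2 -2.2] t 5.45
```

```bash
python3 -m handwheel '0 0 -8 0 0 0;0 0 -24 0 0 0;0 0 -42 0 0 0;0 0 -60 0 0 0;0 0 -76 0 0 0;0 0 -86 0 0 0;0 0 -90 0 0 0;0 0 -90 0 0 0' ; python3 go.py .486 .2078 .2 1.6
```

```text
t: 6.12
tool_pos: [0.4845, -0.0199, 0.2006]
tcp_rot: [3.139, 0.0, 1.602]
contact_force: [0.3, 0.7, -2.6]
opening: 0.0208
gripper_force: 65.2
shift [227.5   8.5   0.6] turn [0.0024 0.0001 0.0018] | pos [ 0.4845 -0.0199  0.2006] rot [3.139 0.    1.602] F [ 0.3  0.7 -2.6] t 6.12
```

```bash
python3 -m handwheel '10 0 0 0 0 0;35 1 0 0 0 0;65 2 0 0 0 0;95 3 0 0 0 0;125 4 0 0 0 0;155 6 0 0 0 0;180 7 0 0 0 0;192 7 0 0 0 0' >/dev/null; python3 -m handwheel '15 0 0 0 0 0;28 1 0 0 0 0;34 1 0 0 0 0;34 1 0 0 0 0;34 1 0 0 0 0'; python3 go.py .486 .2078 .2 1.6;  python3 - <<'E'
from h import *
import cv2
s=readout.read_state();p=s['tool_pos'];print(p)
a=np.mean([optics.read_camera('scene') for _ in range(4)],0).astype(np.uint8)
cv2.imwrite('pics/h1full.png',a[:,:,::-1])
for z in(p[2]-.086,p[2]-.02): print(z,proj('scene',(p[0],p[1],z)))
cv2.imwrite('pics/h1.png',cv2.resize(a[150:270,160:280],None,fx=5,fy=5,interpolation=cv2.INTER_CUBIC)[:,:,::-1])
E
```

```text
t: 7.2
tool_pos: [0.4845, 0.2059, 0.1989]
tcp_rot: [-3.141, 0.001, 1.602]
contact_force: [0.7, -0.4, -1.7]
opening: 0.0208
gripper_force: 65.3
shift [ 1.9  1.5 -1.1] turn [-0.0008  0.001   0.0018] | pos [0.4845 0.2059 0.1989] rot [-3.141e+00  1.000e-03  1.602e+00] F [ 0.7 -0.4 -1.7] t 7.2
[0.48451715 0.2058655  0.19893004]
0.11293003897205742 [210.36325437 220.93781758]
0.17893003897205742 [209.79135374 197.61144109]
```

View pics/h1.png

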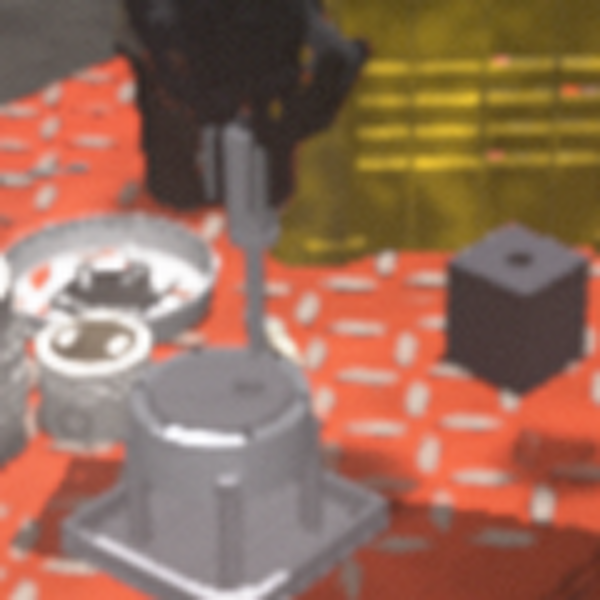

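```bash
python3 - <<'E'
from h import *
import cv2
np.set_printoptions(linewidth=200)
a=cv2.imread('pics/h1full.png').astype(int)
c=a[:,:,2]-a[:,:,0]
for v in range(194,228): print(v,c[v,203:220], a[v,203:220].mean(1).astype(int))
print(ray('scene',263.8,201.6,.07))
E
```

```text
194 [42 50 41 11  4  3  2  5  4  5  4  5 18 50 62 64 62] [180 151 123 118 121 121 122 119 115 111 103 104  97  80  77  75  80]
195 [41 56 50 13  1  3  2  4  3  3  4  6 19 51 68 67 71] [179 145 122 119 123 123 121 123 120 110 109 113 111  89  78  82  82]
196 [60 89 68 16  1  1  3  4  3  4  3  5 22 59 79 79 79] [168 137 123 125 128 125 125 122 122 116 117 122 113  95  86  90  90]
197 [ 92 124  91  26   1   0   5   3   4   3   4   7  30  68  84  86  88] [149 133 127 124 125 128 127 127 126 123 122 119 106  95  90  92  93]
198 [124 148 114  56  22  10   4   2   2   7  11  20  46  79  87  88  87] [135 132 131 123 123 127 127 126 126 121 117 111 101  94  92  90  93]
199 [132 151 141 108  77  43  17   4   6  21  40  48  69  85  89  84  81] [141 134 130 130 127 126 122 122 122 120 112 100  93  93  91  94  92]
200 [105 143 153 148 134  90  31   6   9  46  77  77  77  86  85  84  81] [162 142 133 134 133 127 122 120 120 116 109  93  86  89  91  95  92]
201 [ 67 127 158 159 152 114  41   4  12  56 106 110  90  88  85  84  83] [191 154 134 135 135 130 123 121 118 119 115 104  97  91  92  93  90]
[... 2883 characters left out ...]
3  3  2  1  6 17 37] [140 141 141 141 141 141 139 139 138 141 140 140 142 154 159 172 185]
223 [ 4  4  4  3  3  4  3  4  2  3  2  3  2  1  0  3 16] [140 140 139 140 140 142 141 139 141 139 142 139 143 151 156 159 164]
224 [ 3  2  4  2  2  4  3  4  4  3  3  2  3  2  1 -1  7] [142 141 140 142 140 141 140 141 140 139 141 139 140 144 150 155 160]
225 [2 2 2 4 4 3 4 3 3 4 3 3 3 3 2 2 1] [141 141 143 139 136 136 138 137 137 139 140 139 140 139 141 150 160]
226 [3 2 2 2 4 4 5 4 4 3 3 3 2 4 4 2 0] [142 141 140 134 128 127 128 130 129 132 138 140 140 138 138 143 157]
227 [3 4 3 3 5 5 5 5 5 4 4 4 4 2 5 2 1] [141 142 138 132 121 118 120 121 121 124 136 140 142 141 136 138 148]
[ 0.48236486 -0.02101143]
```

```bash
python3 -m handwheel '2 1 0 0 0 0;3 2.4 3 0 0 0;3 2.4 7 0 0 0;3 2.4 11 0 0 0;3 2.4 15 0 0 0;3 2.4 18 0 0 0;3 2.4 20 0 0 0;3 2.4 20 0 0 0'; python3 -m handwheel '0 0 1 0 0 0; 0 0 2 0 0 0;0 0 3 0 0 0;0 0 3 0 0 0'; python3 go.py .4869 .2089 .17 1.602
```

```text
t: 8.07
tool_pos: [0.4866, 0.2092, 0.1786]
tcp_rot: [-3.14, 0.001, 1.602]
contact_force: [0.2, -0.8, -2.3]
opening: 0.0207
gripper_force: 65.3
t: 8.4
tool_pos: [0.4871, 0.2094, 0.1762]
tcp_rot: [-3.142, -0.0, 1.602]
contact_force: [-0.7, -0.4, -2.3]
opening: 0.0205
gripper_force: 65.3
shift [-0.5 -0.2  6.2] turn [-0.     -0.     -0.0002] | pos [0.4871 0.2094 0.1762] rot [-3.142 -0.     1.602] F [-0.7 -0.4 -2.3] t 8.4
```

```bash
for i in 1 2 3; do :; done; python3 -m handwheel '0 0 1 0 0 0; 0 0 2 0 0 0;0 0 3 0 0 0;0 0 4 0 0 0;0 0 4 0 0 0'; python3 -m handwheel '0 0 1 0 0 0; 0 0 2 0 0 0;0 0 3 0 0 0;0 0 4 0 0 0;0 0 4 0 0 0'; python3 -m handwheel '0 0 1 0 0 0; 0 0 2 0 0 0;0 0 3 0 0 0;0 0 3 0 0 0'
```

```text
t: 8.82
tool_pos: [0.487, 0.2093, 0.1721]
tcp_rot: [-3.141, 0.0, 1.602]
contact_force: [-0.1, -0.7, -1.8]
opening: 0.0207
gripper_force: 65.3
t: 9.23
tool_pos: [0.487, 0.2093, 0.1681]
tcp_rot: [-3.141, 0.0, 1.602]
contact_force: [0.1, -0.5, -2.4]
opening: 0.0209
gripper_force: 65.3
t: 9.57
tool_pos: [0.4872, 0.2095, 0.1656]
tcp_rot: [3.141, -0.0, 1.602]
contact_force: [-0.7, 0.4, 0.1]
opening: 0.0205
gripper_force: 65.5
```

```bash
python3 -m handwheel '0 0 1 0 0 0; 0 0 2 0 0 0;0 0 3 0 0 0;0 0 3 0 0 0'|grep -E 'pos|cont'; python3 -m handwheel '0 0 1 0 0 0; 0 0 2 0 0 0;0 0 3 0 0 0;0 0 3 0 0 0'|grep -E 'pos|cont';python3 -m handwheel '0 0 1 0 0 0; 0 0 2 0 0 0;0 0 2 0 0 0'|grep -E 'pos|cont'
```

```text
tool_pos: [0.4881, 0.21, 0.1639]
contact_force: [-1.2, -0.1, 5.0]
tool_pos: [0.4883, 0.2101, 0.1614]
contact_force: [-1.4, 0.5, 9.1]
tool_pos: [0.4882, 0.2101, 0.1594]
contact_force: [-1.8, 0.6, 8.6]
```

```bash
for_() { :; }; python3 -m handwheel '0 0 1 0 0 0; 0 0 2 0 0 0;0 0 2 0 0 0'|grep -E 'pos|cont'; python3 -m handwheel '0 0 1 0 0 0; 0 0 2 0 0 0;0 0 2 0 0 0'|grep -E 'pos|cont';python3 -m handwheel '0 0 1 0 0 0; 0 0 1 0 0 0'|grep -E 'pos|cont'; python3 -m handwheel '0 0 1 0 0 0; 0 0 1 0 0 0'|grep -E 'pos|cont'
```

```text
tool_pos: [0.4883, 0.2101, 0.1575]
contact_force: [-2.1, -0.1, 9.2]
tool_pos: [0.4883, 0.2101, 0.1553]
contact_force: [-1.3, -0.2, 7.2]
tool_pos: [0.4882, 0.2101, 0.1541]
contact_force: [-0.7, 0.9, 6.1]
tool_pos: [0.4882, 0.21, 0.1527]
contact_force: [0.0, 0.3, 3.0]
```

```bash
python3 -m handwheel '0 0 1 0 0 0; 0 0 1 0 0 0'|grep -E 'pos|cont'; python3 - <<'E'
from h import *
import cv2
a=np.mean([optics.read_camera('scene') for _ in range(3)],0).astype(np.uint8)
cv2.imwrite('pics/p1.png',cv2.resize(a[190:280,160:260],None,fx=6,fy=6,interpolation=cv2.INTER_CUBIC)[:,:,::-1])
print(readout.read_state()['contact_force'])
E
```

```text
tool_pos: [0.488, 0.2099, 0.1507]
contact_force: [1.3, 0.9, -0.7]
[1.35358254 1.43575    0.39039126]
```

View pics/p1.png

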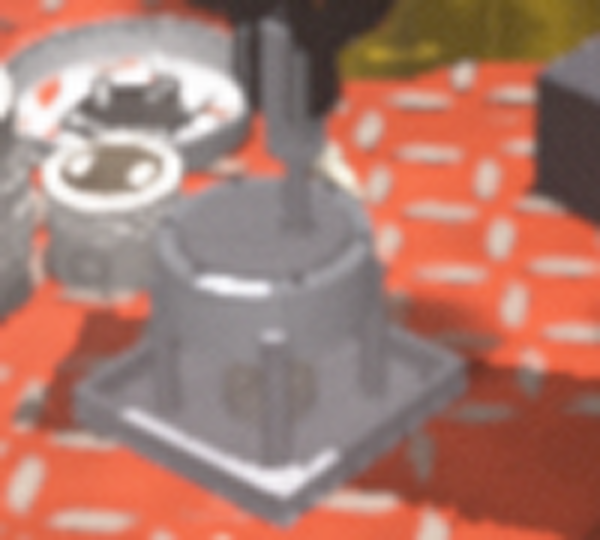

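The bearing now shows in the tray at crop (265,390) and the push force has collapsed, so it has let go at about 15 mm. I'll withdraw the drift.

```bash
python3 -m handwheel '0 0 -2 0 0 0; 0 0 -6 0 0 0;0 0 -12 0 0 0;0 0 -19 0 0 0;0 0 -27 0 0 0;0 0 -36 0 0 0;0 0 -46 0 0 0;0 0 -50 0 0 0'; python3 -m handwheel '0 0 0 0 0 0'|grep cont; python3 go.py .4843 -.0198 .2 1.602;  python3 - <<'E'
from h import *
import cv2
a=np.mean([optics.read_camera('scene') for _ in range(4)],0).astype(np.uint8)
cv2.imwrite('pics/p2full.png',a[:,:,::-1])
cv2.imwrite('pics/p2.png',cv2.resize(a[180:280,160:260],None,fx=6,fy=6,interpolation=cv2.INTER_CUBIC)[:,:,::-1])
E
```

```text
t: 12.3
tool_pos: [0.4877, 0.2096, 0.2023]
tcp_rot: [3.14, -0.001, 1.602]
contact_force: [1.0, 0.4, -2.1]
opening: 0.0194
gripper_force: 68.3
contact_force: [0.6, 0.3, -2.3]
shift [-229.3  -10.8    1.7] turn [ 0.0026 -0.001  -0.0002] | pos [0.488  0.2097 0.202 ] rot [ 3.139e+00 -1.000e-03  1.602e+00] F [ 0.6  0.3 -2.3] t 12.38
```

View pics/p2.png

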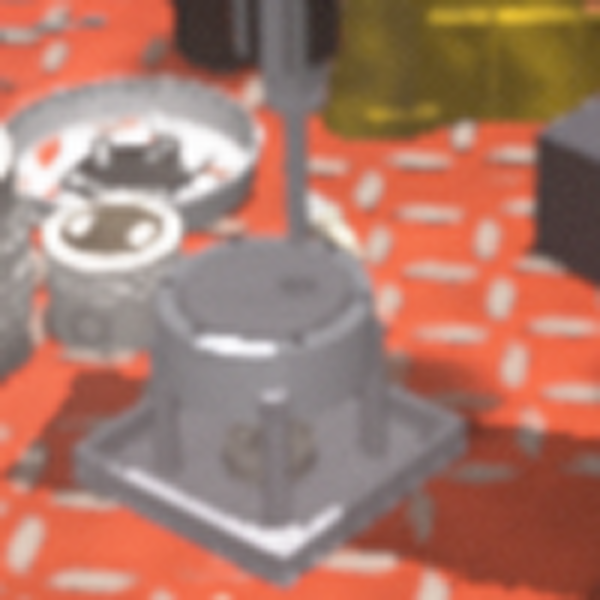

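The bearing lies in the tray at crop (268,450), under the housing, and the cap and hole are clear. Next is the return to the stand.

```bash
python3 -m handwheel '-10 0 0 0 0 0;-35 -2 0 0 0 0;-65 -3 0 0 0 0;-95 -4 0 0 0 0;-125 -6 0 0 0 0;-155 -8 0 0 0 0;-185 -9 0 0 0 0;-205 -10 0 0 0 0' >/dev/null; python3 -m handwheel '-14 -1 0 0 0 0;-22 -1 0 0 0 0;-24 -1 0 0 0 0;-24 -1 0 0 0 0;-24 -1 0 0 0 0'; python3 go.py .4845 -.0199 .2006 1.602; python3 - <<'E'
from h import *
import cv2
np.set_printoptions(linewidth=200)
a=np.mean([optics.read_camera('scene') for _ in range(4)],0).astype(np.uint8)
cv2.imwrite('pics/r1full.png',a[:,:,::-1]);a=a.astype(int)
p=readout.read_state()['tool_pos'];print(proj('scene',p-[0,0.002,.086]),proj('scene',p-[0,.002,.02]),proj('scene',(p[0],p[1]-.002,.07)))
c=a[:,:,0]-a[:,:,2];g=a.mean(2).astype(int)
for v in range(170,206,2): print(v,c[v,256:273],g[v,256:273])
cv2.imwrite('pics/r1.png',cv2.resize(a[140:235,215:315].astype(np.uint8),None,fx=6,fy=6,interpolation=cv2.INTER_CUBIC)[:,:,::-1])
E
```

```text
t: 13.67
tool_pos: [0.4831, -0.0194, 0.2002]
tcp_rot: [-3.141, -0.001, 1.602]
contact_force: [0.7, 0.7, -2.9]
opening: 0.0191
gripper_force: 68.3
shift [-0.5  1.4 -0.4] turn [-0.0003 -0.0005  0.0002] | pos [ 0.4831 -0.0194  0.2002] rot [-3.141e+00 -1.000e-03  1.602e+00] F [ 0.7  0.7 -2.9] t 13.67
[264.12396715 187.94222416] [264.98514471 166.89511294] [263.56949571 201.49346211]
170 [100 101 116 118 117 111  97  54  10   7  32  73  95  95  79  73  83] [ 97  98 111 112 106 104 107 108 115 121 121 111 101  92  87  81  82]
172 [78 75 72 69 69 68 57 26  6  4 24 59 77 70 66 65 67] [ 79  77  75  71  69  68  73  94 116 120 112  91  75  73  72  76  73]
174 [84 86 91 89 87 89 79 43  8  6 34 79 99 91 88 90 88] [ 84  86  90  87  90  95 100 110 116 121 115 104  96  94  93  94 102]
176 [ 89  95 102 102 106 105  93  52  11   7  39  91 108  99  95 101  99] [ 91  96 101  99  96 101 106 112 119 120 115 108 101  97  94  94  96]
178 [71 70 67 60 64 65 55 27  5  3 17 52 70 72 79 81 73] [ 75  76  71  65  63  66  75  96 116 121 103  82  69  71  80  80  74]
180 [ 82  91 100 101  94  88  73  37   8   5  31 
[... 884 characters left out ...]
64 64 71 72] [ 88  85  80  80  85  92 100  96  80  75  73  72  72  73  76  74  73]
196 [86 65 47 38 29 19 10  8 11 21 32 44 55 57 61 71 74] [ 96  99  96  91  88  93 106 114 119 115 104  93  83  80  79  73  71]
198 [43 21 11  9 10  8 10  9  5  3  2  3  3  7 16 30 46] [ 85  83  82  75  75  75  75  82  94 113 121 122 124 124 119 107  93]
200 [ 9  8 12 11 12 11 11 14 12 10  5  5  3  2  0  3  5] [ 75  73  74  73  74  73  70  70  71  79  92 103 108 112 122 124 125]
202 [11 11  9  9 12 13 15 14 13 16 13 12  9 12  8  5  3] [ 74  76  74  75  72  69  68  67  68  67  70  72  76  78  86  95 104]
204 [11 12 10 12 11 11 12 12 12 12 12 11 13 13 11 10 14] [72 74 75 76 75 74 76 75 75 75 76 74 75 75 75 73 70]
```

View pics/r1.png

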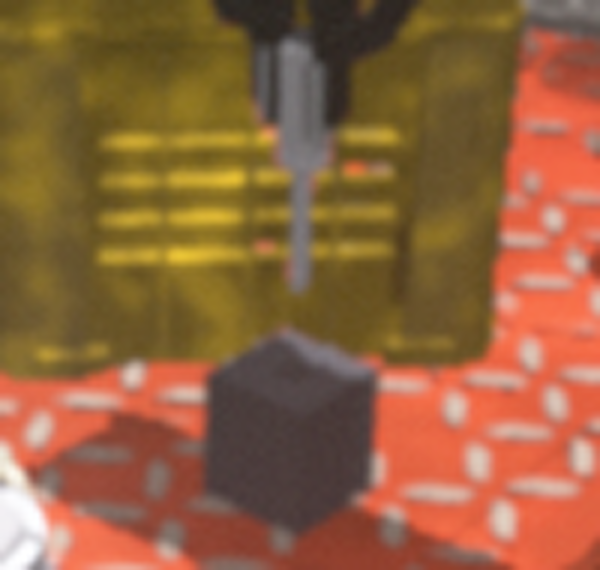

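The drift hangs plumb over the stand: tip at pixel (264,188), hole at (263.8,201.6), matching the projection. I'll lower it while watching the force.

```bash
python3 -m handwheel '0 1 3 0 0 0;0 1 9 0 0 0;0 1 17 0 0 0;0 1 25 0 0 0;0 1 32 0 0 0;0 1 37 0 0 0;0 1 40 0 0 0;0 1 40 0 0 0'|grep -E 'pos|cont'; python3 -m handwheel '0 0 2 0 0 0;0 0 4 0 0 0;0 0 6 0 0 0;0 0 8 0 0 0;0 0 8 0 0 0'|grep -E 'pos|cont'; python3 go.py .4845 -.0199 .09 1.602
```

```text
tool_pos: [0.4835, -0.0198, 0.1593]
contact_force: [0.1, 0.2, -2.7]
tool_pos: [0.484, -0.0198, 0.152]
contact_force: [0.6, -0.3, -2.2]
shift [-0.1  0.5 62. ] turn [-0.0004 -0.     -0.0002] | pos [ 0.484  -0.0198  0.152 ] rot [-3.141 -0.     1.602] F [ 0.6 -0.3 -2.2] t 14.95
```

Tip at z ≈ 0.066 with no contact force, so it's in the hole. Continuing down.

```bash
python3 -m handwheel '0 0 4 0 0 0;0 0 12 0 0 0;0 0 20 0 0 0;0 0 29 0 0 0;0 0 38 0 0 0;0 0 46 0 0 0;0 0 52 0 0 0;0 0 52 0 0 0'|grep -E 'pos|cont'; python3 -m handwheel '0 0 2 0 0 0;0 0 4 0 0 0;0 0 6 0 0 0;0 0 7 0 0 0;0 0 7 0 0 0'|grep -E 'pos|cont';  python3 -m handwheel '0 0 1 0 0 0;0 0 2 0 0 0;0 0 2 0 0 0'|grep -E 'pos|cont'
```

```text
tool_pos: [0.4829, -0.0198, 0.0986]
contact_force: [-0.5, 0.3, -2.9]
tool_pos: [0.4842, -0.0198, 0.0933]
contact_force: [-0.9, -0.1, -2.8]
tool_pos: [0.4842, -0.0199, 0.0912]
contact_force: [-0.3, 0.2, -2.9]
```

```bash
python3 -m handwheel '0 0 1 0 0 0;0 0 1 0 0 0;0 0 1 0 0 0'|grep -E 'pos|cont'; python3 -m handwheel '0 0 1 0 0 0;0 0 1 0 0 0;0 0 1 0 0 0'|grep -E 'pos|cont'
```

```text
tool_pos: [0.4842, -0.0198, 0.0903]
contact_force: [0.2, -0.7, -2.1]
tool_pos: [0.4843, -0.0198, 0.0902]
contact_force: [-2.7, 0.5, 4.6]
```

Collar seated (contact at 0.090, same as the pickup height). Releasing and retreating.

```bash
python3 -m handwheel '0 0 0 0 0 0;0 0 0 0 0 0;0 0 0 0 0 0;0 0 0 0 0 0;0 0 0 0 0 0;0 0 0 0 0 0;0 0 0 0 0 0;0 0 0 0 0 0' 0 20; python3 -m handwheel '0 0 -5 0 0 0;0 0 -18 0 0 0;0 0 -35 0 0 0;0 0 -55 0 0 0;0 0 -75 0 0 0;0 0 -95 0 0 0;0 0 -112 0 0 0;0 0 -120 0 0 0'; python3 -m handwheel '0 -10 0 0 0 0;0 -35 0 0 0 0;0 -65 0 0 0 0;0 -95 0 0 0 0;0 -120 0 0 0 0;0 -130 0 0 0 0;0 -130 0 0 0 0'; python3 - <<'E'
from fit import *
im={n:np.mean([optics.read_camera(n) for _ in range(3)],0).astype(np.uint8) for n in('scene','top')}
for n in im: cv2.imwrite(f'pics/{n}_end.png',im[n][:,:,::-1])
a=cv2.imread('pics/scene0.png').astype(int);b=im['scene'][:,:,::-1].astype(int)
print('drift patch diff',abs(a-b)[178:216,248:278].mean(), 'misaligned ref',abs(a[178:216,248:278]-b[178:216,251:281]).mean())
A=b[:,:,2]-b[:,:,0]
for v in range(180,202,3): print(v,A[v,255:273],(a[:,:,2]-a[:,:,0])[v,255:273])
E
```

```text
t: 17.45
tool_pos: [0.4842, -0.0199, 0.0892]
tcp_rot: [-3.142, -0.0, 1.602]
contact_force: [0.2, -0.5, -0.3]
opening: 0.0852
gripper_force: 0.0
t: 18.12
tool_pos: [0.4854, -0.0199, 0.212]
tcp_rot: [3.138, 0.0, 1.602]
contact_force: [0.1, 0.2, 0.0]
opening: 0.0855
gripper_force: 0.0
t: 18.7
tool_pos: [0.3506, -0.0238, 0.2083]
tcp_rot: [-3.138, -0.0, 1.601]
contact_force: [-0.0, 0.6, 0.6]
opening: 0.0854
gripper_force: 0.0
drift patch diff 4.93859649122807 misaligned ref 16.2093567251462
180 [ 82  81  91  99 101  95  78  47  29  24  24  38  62  88  95  89  95  95] [83 75 83 95 96 91 75 46 25 23 26 40 73 92 90 84 87 93]
183 [107  96  89  81  69  45  18   2   2   2   2   1   4  31  62  77  89  91] [101  92  81  79  54  27   8   3  -1   3   0   1   1  13  45  77  84  90]
186 [79 81 73 69 60 42 13  5  6  3  4  4  7 25 54 67 69 72] [77 78 71 68 63 43 15  5  4  2  2  2  5 21 52 67 69 69]
189 [83 78 76 66 36 14  6  3  7  6  5  3  8 21 53 67 71 73] [81 75 72 64 35 17  5  2  5  6  5  6  9 21 49 68 63 67]
192 [85 81 83 74 51 29 10  5  4  5  4  4  8 20 50 68 72 69] [84 77 80 74 49 28 10  5  7  5  6  5 12 22 46 61 70 69]
195 [89 86 78 61 32 13  6  5  6  6  7  6  8 20 52 67 69 72] [85 82 73 61 41 20  8  5  6  8  5 11 19 35 55 64 73 70]
198 [42 26  8  4  2  4  6  7  6  4  5  6  5  5  8 15 32 45] [43 24  9  4  4  5  3  4  6  6  5  5 11  7 10 15 29 46]
201 [1 0 3 5 8 6 6 3 3 5 3 4 2 2 0 2 2 2] [ 4  4  2  9  6  5  4  4  4  5  4  2  2  2  1  4  6 -1]
```

The drift's outline in its stand matches the first picture, and the gripper is clear of everything. Handing in.

```bash
python3 -c "
from rig import env
print(env.hand_in())"
```

```text
the job is handed in; nothing more can be done
None
```

Job handed in at about 19 s on the robot's clock: the bearing was pressed out into the tray (it let go about 15 mm down, short of the stop), the drift is back upright in its stand, and I kept clear of the piston, spark plug and bottle.

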